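Count three rosettes off the tray into the kit box

ROBOT

A 7-joint arm with a two-finger parallel gripper is mounted at the origin on the work surface. World frame = base frame: x ahead of the robot, y to its left, z up, the work surface at z = 0. Lengths are in mm, angles in rad, forces in N, time in s.
With the tool pointing down it reaches from about 400 to 850 mm from the base axis. Payload 10.4 kg.
Tool frame: the origin (TCP) lies midway between the tips of the shut fingers; the grasp point (between the pads) lies 19 mm behind it (env.tcp_to_grasp is the distance from the TCP to the grasp point, in mm); z points along the fingers, y is the line along which they close (so a half turn about z gives the same grasp; the last joint's range is limited). The gripper opens to 87 mm and grips with 3 to 60 N. Pads are 19 mm wide; open, the fingers measure 117 mm over their backs; the gripper's body (75 mm by 190 mm) begins 51 mm behind the grasp point.
Start: joints at [1.258, 0.332, -0.065, 1.46, 0.022, 1.35, -0.088], TCP at [178.622, -598.954, 222.576] pointing down, gripper open.
Joint ranges: [-2.6, 2.6], [-0.5, 2.12], [-1.47, 1.34], [0.16, 2.42], [-1.27, 4.41], [0.06, 2.06], [-2.6, 2.6]. Speed limits (rad/s): [2.22, 2.22, 2.79, 2.79, 3.14, 3.14, 3.14].

INTERFACE

Orientations are given as a unit quaternion [w, x, y, z].
In Python, from station import env, viewer, ticket gives the robot as it stands.
- The arm moves only by the tool move_arm, never from a script. Its argument "motion" is a list of rows, each a list of 3 entries, a list of its own where there are three numbers: the shift along the world's x, y, z in mm, then the turn, a rotation vector about the world's x, y, z in rad, then the gripper's target within -1 to 1 (fully open at 1, half-way at 0, shut at -1). A call has 1 to 8 rows; each row shifts and turns the commanded pose from where the row before left it; what a row does not reach is not made up. A row lasts 1/10 s, in which the tool goes at most 50 mm and 8.59 degrees, less where a joint would pass 70% of its speed; a pose out of reach is approached as far as the arm can. A call with a gripper value outside its range is refused whole. The fingers move at their own pace and stop on an object; "squeeze" is the grip in N (left out, the last holds). Time passes only in rows, so rows that do not move let the fingers close. It gives the time, the measured TCP pose, the force, the opening and the grip force at its end, in the units of the state.
- env.sense(): the state, without advancing time (a new reading comes with each control period).
- viewer.read_camera(name): name is "scene" or "top" or "wrist"; returns a dict with "img" (420x560x3 uint8, red, green, blue), "depth" (420x560 float32, mm along the optical axis (not along the pixel's ray), 0 where there is no reading), "intrinsics" (3x3 intrinsics, pixels), "extrinsics" (4x4, takes a point from camera to world coordinates). Camera axes: x right, y down, z forward; pixel columns grow to the right and rows downward; lengths in mm; the calibration is good to about 2 mm. A picture is of the moment at which its call begins.
- ticket.close_job(): hands the job in; it is judged then, once.
The state is a dict: "clock": time; "joints": joint angles; "qd": joint speeds; "effort": joint torques, N m; "eef_pos": TCP position; "tcp_rot": TCP orientation; "ft_force": force on the tool from outside, world axes, zero at the start; "wrist_torque": the same for the moment, N m; "width": finger opening in mm; "finger_force": force on a finger pad.
Only numpy, scipy, OpenCV 4.12 (cv2) and the standard library are available. Lean on these libraries where they do the work, as an engineer would, in place of code of your own. Each camera call takes 0.05 s, during which the arm holds its last target. There are 200 camera calls.

TASK

Count the three round brass rosettes off the tray into the kit box: with the fingertips, sweep them along the deck, out through the gate and down the slot, one after the other, letting each drop into the box before the next goes through. Slide them only, never lift them or pass them over the rim, and leave the buckle and the dee ring on the tray (sliding them aside is fine) and the other things on the bench where they are.

Things in the scene. Friction and masses are not known exactly. Their poses are not given: they have to be found in the camera images.
- tray: counting tray of bare sheet metal, fixed. Origin on the bench under the middle of the gate; x level out through the gate (the way the rosettes go), y along the fence, z up. Flat deck, top 60 mm above the bench, from x = -196 to -2.5 mm, y = -160 to 160 mm. Rim 4 mm thick, 16 mm above the deck, round the back and both sides; the side at x = 0 is a fence of that height, 5 mm thick.
- gate (a point): middle of the gate at the level of the deck's top, mid-thickness of the fence; axes as the tray's. The gate is the only gap in the fence: 42 mm clear between two upright rounded edges (4 mm radius, centred in the fence), their tops level with the fence's.
- slot (a point): middle of the drop slot, level with the deck's top, 22 mm beyond the gate; axes as the tray's. The slot is an open chute 46 mm wide (y) and 49 mm long (x), walled to rim height, that starts at the deck's edge, right in the gate at tray x = -2.5 mm, and leads straight down into the kit box. A rosette tips in once its middle is past the deck's edge.
- kit_box: small open wooden box fixed under the chute, 118 x 92 mm outside, 38 mm high, walls and floor 4 mm. Origin at the centre of its underside on the bench, 40 mm out from the gate along the tray's x; axes as the tray's. It also sticks out beyond the chute.
- rosette1_center (a point): solid brass harness rosette: a round, slightly domed disc, 32 mm across, upright edge 5 mm high, 8 mm thick at the middle, about 45 g, lying flat and loose on the tray's deck, dome up. The point is on its axis, 3.5 mm above its flat underside. All three are alike.
- rosette2_center (a point): solid brass harness rosette: a round, slightly domed disc, 32 mm across, upright edge 5 mm high, 8 mm thick at the middle, about 45 g, lying flat and loose on the tray's deck, dome up. The point is on its axis, 3.5 mm above its flat underside. All three are alike.
- rosette3_center (a point): solid brass harness rosette: a round, slightly domed disc, 32 mm across, upright edge 5 mm high, 8 mm thick at the middle, about 45 g, lying flat and loose on the tray's deck, dome up. The point is on its axis, 3.5 mm above its flat underside. All three are alike.
- buckle_center (a point): loose brass buckle on the deck: rectangular frame 38 x 36 mm, 6 mm thick, with a prong; centre of the frame half-way up. Not wanted.
- dee_center (a point): loose brass dee ring on the deck: D-shaped, 33 x 40 mm, of 6 mm round bar; middle of the ring half-way up. Not wanted.
- bottle: small amber bottle of edge finish standing on the bench beside the chute, 44 mm across, 105 mm tall; origin at the centre of its foot.
- spool: wooden thread spool standing on the bench beside the chute, 38 mm across, 55 mm tall; origin at the centre of its foot.
- bowl: orange dye bowl on the bench to the left, 160 mm across, 75 mm high; origin at the centre of its foot.
- mallet: mallet lying on the bench to the right, about 0.3 m long, handle along its -x; origin under it at bench level.
- slicker: turned wooden edge slicker lying on the bench to the left, 110 mm long, 28 mm thick, along its x; origin under its middle at bench level.

How it is judged:
By the outcome, as a careful person would: the job done as asked, in the order asked, and still so for the second after the job is handed in, with the robot touching nothing.
It also fails if it takes over 72 s, if anything falls off the work surface, if the arm or the gripper's body presses on something with over 40 N, if the wrist force passes 120 N, or if a joint passes its speed limit or range.

## Working session

There is one attempt and no reset: what is moved stays moved. The work goes in short steps, Python scripts to look and compute and a tool call to move; the robot and the scene stay as the last step left them, time stands still between calls to the robot, and variables do not carry over. Pictures are saved under pics/ and viewed, at most 10 in all, crops included, and the job is handed in when it is done.

Besides the shell and the picture viewer there is one more tool, called after "Call:" as name(argument=value, ...), one argument or row to a line, values as JSON. move_arm: Moves the arm, as the interface text tells. Its arguments: {"type":"object","properties":{"motion":{"type":"array"},"squeeze":{"type":"number"}},"required":["motion"]}

```bash
mkdir -p pics; python3 - <<'E'
from station import env,viewer
import cv2,numpy as np
ims=[]
for n in("scene","top"):
    c=viewer.read_camera(n); cv2.imwrite(f"pics/{n}0.png",c["img"][:,:,::-1]); np.savez(f"{n}0.npz",**c)
    print(n,c["intrinsics"].tolist(),np.round(c["extrinsics"],3).tolist())
s=env.sense();print(s)
E
```

```text
scene [[420.803987029183, 0.0, 279.7082471200376], [0.0, 420.803987029183, 211.967726892067], [0.0, 0.0, 1.0]] [[0.395, 0.772, -0.497, 1269.889], [0.918, -0.338, 0.204, -296.507], [-0.01, -0.538, -0.843, 1313.771], [0.0, 0.0, 0.0, 1.0]]
top [[501.8430011288707, 0.0, 277.0851233477328], [0.0, 501.8430011288707, 205.76516552960845], [0.0, 0.0, 1.0]] [[0.056, -0.977, 0.206, 269.518], [-0.998, -0.053, 0.016, -8.214], [-0.005, -0.207, -0.978, 1351.463], [0.0, 0.0, 0.0, 1.0]]
{'clock': 0.1, 'joints': array([ 1.25838651,  0.33279151, -0.06471737,  1.46085062,  0.021605  ,
        1.34990935, -0.08852015]), 'qd': array([-7.96149778e-05, -2.25649360e-03,  1.36332966e-04, -3.22100875e-03,
       -7.14977548e-04,  4.85543800e-04,  1.00968728e-03]), 'effort': array([ 1.73024942e-03, -6.24544859e+01,  2.46517814e-02, -3.90716958e+01,
       -6.14900957e-02,  3.66973865e-02,  5.56964028e-05]), 'eef_pos': array([ 178.51177741, -598.60206725,  221.84747604]), 'tcp_rot': array([-6.20170423e-04,  9.89518257e-01,  1.44406443e-01, -1.19265456e-04]), 'ft_force': array([-0.22971891, -0.18050246,  0.307132  ]), 'wrist_torque': array([-0.02064482,  0.02650582, -0.04437145]), 'finger_force': 0.0, 'width': 87.0173200697382}
```

View pics/top0.png

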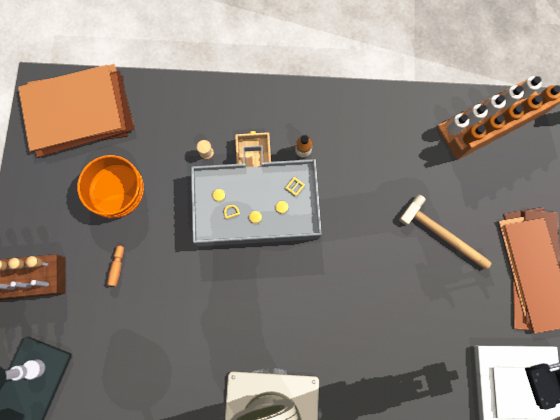

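View pics/scene0.png

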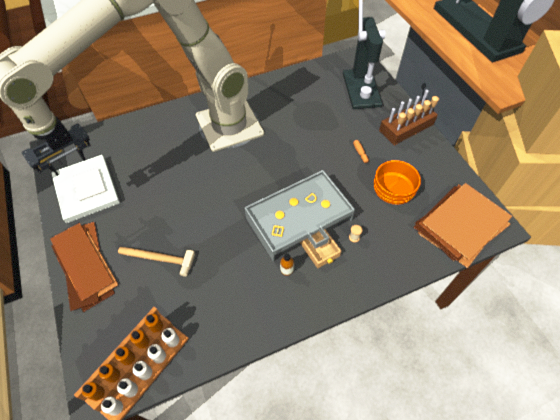

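The top view shows rosettes near px (219,195), (255,217) and (282,208), the dee at (232,212), the buckle at (295,186) and the gate at about (254,165), facing away from the robot. Bottle and spool stand on either side of the chute.

```bash
cat > h.py <<'E'
import numpy as np,cv2
def ray(c,uv,z):
    "pixels (n,2) cast on the plane z"
    uv=np.atleast_2d(np.asarray(uv,float)); K,E=c["intrinsics"],c["extrinsics"]
    d=np.c_[uv,np.ones(len(uv))]@np.linalg.inv(K).T@E[:3,:3].T; o=E[:3,3]
    return o+d*((z-o[2])/d[:,2])[:,None]
def dpt(c,uv):
    u,v=map(int,np.round(uv)); K,E=c["intrinsics"],c["extrinsics"]
    z=float(np.median(c["depth"][v-1:v+2,u-1:u+2])); p=np.linalg.inv(K)@[uv[0],uv[1],1]*z
    return E[:3,:3]@p+E[:3,3]
def blobs(c,amin=40):
    h=cv2.cvtColor(c["img"],cv2.COLOR_RGB2HSV)
    m=cv2.inRange(h,(20,120,110),(36,255,255))
    cs,_=cv2.findContours(m,cv2.RETR_EXTERNAL,cv2.CHAIN_APPROX_NONE)
    out=[]
    for k in cs:
        a=cv2.contourArea(k)
        if a<amin: continue
        M=cv2.moments(k); f=np.zeros_like(m); cv2.drawContours(f,[k],-1,255,-1)
        out.append((M["m10"]/M["m00"],M["m01"]/M["m00"],a,(m[f>0]>0).mean()))
    return out
E
python3 - <<'E'
import numpy as np,cv2
from h import *
for n in("top","scene"):
    c=dict(np.load(n+"0.npz"))
    for b in blobs(c,25): print(n,np.round(b,2),ray(c,b[:2],63.5).round(1),dpt(c,b[:2]).round(1))
    # deck/rim height from depth and tray outline
    E,K=c["extrinsics"],c["intrinsics"]
    v,u=np.mgrid[:420,:560]; d=c["depth"]; p=np.stack([(u-K[0,2])/K[0,0]*d,(v-K[1,2])/K[1,1]*d,d],-1)@E[:3,:3].T+E[:3,3]
    m=(p[...,2]>45)&(p[...,2]<90)&(p[...,0]>380)&(p[...,0]<750)&(abs(p[...,1]-50)<260)&(d>0)
    m=m.astype(np.uint8);k,l,s,_=cv2.connectedComponentsWithStats(m); i=1+s[1:,4].argmax(); q=p[l==i]
    print("median z",np.median(q[:,2]),len(q)); r=q
    rc=cv2.minAreaRect(r[:,:2].astype(np.float32)); print(rc, cv2.boxPoints(rc).round(1).tolist())
im=cv2.imread("pics/top0.png")[120:255,180:330]; cv2.imwrite("pics/crop1.png",cv2.resize(im,None,fx=5,fy=4.4,interpolation=cv2.INTER_CUBIC)[:600])
E
```

```text
top [254.64 216.86  85.5    1.  ] [[508.5  69.9  63.5]] [507.8  69.7  66.9]
top [230.47 211.04 129.     0.51] [[520.5 134.1  63.5]] [521.2 134.5  59.7]
top [280.8  206.93  79.5    1.  ] [[538.6   3.1  63.5]] [538.1   3.1  66.3]
top [217.95 194.96  82.5    1.  ] [[561.8 170.4  63.5]] [561.  169.9  66.8]
top [294.46 186.16 162.5    0.48] [[596.7 -29.9  63.5]] [596.5 -29.9  64.3]
median z 59.83482003417885 9853
((575.7786865234375, 73.80160522460938), (253.65411376953125, 331.2105712890625), 6.61745023727417) [[430.70001220703125, 223.6999969482422], [468.8999938964844, -105.30000305175781], [720.7999877929688, -76.0999984741211], [682.7000122070312, 252.89999389648438]]
scene [277.51 230.63  86.5    0.59] [[599.2 -30.2  63.5]] [599.7 -30.4  64.4]
scene [279.41 214.41  44.5    1.  ] [[541.5   1.7  63.5]] [544.    0.7  67.8]
scene [537.61 207.97 129.5    1.  ] [[881.6 844.5  63.5]] [ 731.7 1284.8 -418.9]
scene [325.08 203.47  45.     1.  ] [[564.5 169.1  63.5]] [565.1 168.7  64.5]
scene [293.34 201.49  43.     1.  ] [[511.3  69.   63.5]] [514.   67.7  67.9]
scene [311.05 197.87  61.     0.61] [[522.6 133.8  63.5]] [520.7 134.9  60.2]
scene [469.14 152.13 132.5    1.  ] [[574.4 783.1  63.5]] [ 308.5 1196.  -414.7]
scene [527.75 148.5  585.5    0.98] [[ 650.3 1000.5   63.5]] [ 587.9 1131.2  -62.5]
scene [554.27  42.53 245.     1.  ] [[ 183.9 1558.8   63.5]] [ 345.8 1282.3  249.8]
scene [3.4052e+02 1.9680e+01 1.1710e+03 8.9000e-01] [[-385.2  730.1   63.5]] [-1238.3  1259.3  -581. ]
scene [13.05  3.35 83.    0.8 ] [[-1209.6  -756.4    63.5]] [-2049.7  -912.3  -360.1]
median z 61.05600106781867 5125
((574.3892822265625, 74.92588806152344), (255.0003662109375, 331.1361999511719), 6.7332000732421875) [[428.3999938964844, 224.39999389648438], [467.20001220703125, -104.4000015258789], [720.4000244140625, -74.5999984741211], [681.5999755859375, 254.3000030517578]]
```

View pics/crop1.png

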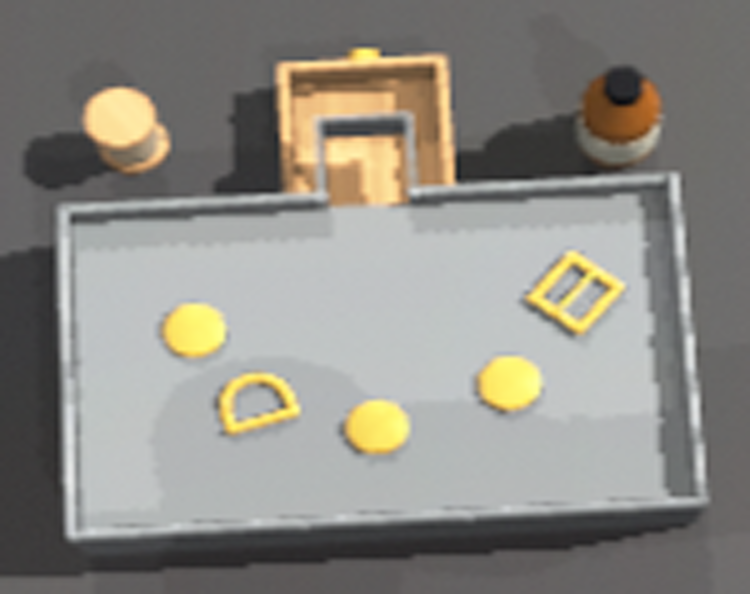

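The crop confirms three solid discs, an open dee at left and a buckle at right. The tray is yawed about 6.7°, with the gate at about (648.5, 83). Both views agree on the discs to about 3 mm. The tops at z≈66–68 and the deck at z≈60–61 match the text. I'll move over the tray next.

Call:
move_arm(
  motion=[
    [[35,35,0],[0,0,0],-0.54],
    [[35,35,0],[0,0,0],-0.54],
    [[35,35,0],[0,0,0],-0.54],
    [[35,35,0],[0,0,0],-0.54],
    [[35,35,0],[0,0,0],-0.54],
    [[35,35,0],[0,0,0],-0.54],
    [[35,35,0],[0,0,0],-0.54],
    [[35,35,0],[0,0,-0.03],-0.54],
  ],
  squeeze=10,
)

```text
clock: 0.9
eef_pos: [459.5, -317.3, 222.5]
tcp_rot: [0.0, 0.992, 0.129, -0.0]
ft_force: [0.4, -0.8, -0.4]
width: 31.0
finger_force: 0.0
```

Call:
move_arm(
  motion=[
    [[2,46,0],[0,0,-0.02],-0.54],
    [[2,46,0],[0,0,-0.02],-0.54],
    [[2,46,0],[0,0,-0.02],-0.54],
    [[2,46,0],[0,0,-0.02],-0.54],
    [[2,46,0],[0,0,-0.02],-0.54],
    [[2,46,0],[0,0,-0.02],-0.54],
    [[2,46,0],[0,0,-0.02],-0.54],
    [[2,46,0],[0,0,0],-0.54],
  ],
)

```text
clock: 1.7
eef_pos: [474.2, 50.8, 222.6]
tcp_rot: [0.0, 0.998, 0.059, 0.0]
ft_force: [1.8, -0.3, 0.0]
width: 19.7
finger_force: 0.0
```

```bash
python3 - <<'E'
from station import env,viewer
from h import *
c=viewer.read_camera("wrist"); cv2.imwrite("pics/w1.png",c["img"][:,:,::-1]); np.savez("w1.npz",**c)
for b in blobs(c,150): print(np.round(b,2),ray(c,b[:2],65).round(1),dpt(c,b[:2]).round(1))
s=env.sense();print(s["joints"].round(2),s["eef_pos"].round(1),c["extrinsics"].round(2).tolist())
E
```

```text
[392.03 327.79 914.     1.  ] [[ 330.  -101.3   65. ]] [501.9  26.3 318.1]
[221.44 285.32 331.5    1.  ] [[361.9  98.8  65. ]] [505.   68.6 312.1]
[261.03 153.6  760.     1.  ] [[511.5  70.2  65. ]] [511.8  70.2  67.6]
[1.9732e+02 1.3404e+02 1.1310e+03 5.6000e-01] [[523.1 133.9  65. ]] [522.7 135.1  59.7]
[333.44 130.86 807.     1.  ] [[541.6   2.5  65. ]] [541.6   3.1  68. ]
[161.58  84.19 932.5    1.  ] [[564.8 169.5  65. ]] [564.7 168.6  67.4]
[3.7807e+02 7.1600e+01 1.6230e+03 5.2000e-01] [[599.3 -29.8  65. ]] [598.8 -28.9  68.3]
[ 0.43  0.04 -0.65  1.81  0.03  1.3  -1.68] [473.8  59.2 222.9] [[0.12, -0.96, -0.26, 546.92], [-0.99, -0.11, -0.03, 59.8], [0.0, 0.27, -0.96, 384.47], [0.0, 0.0, 0.0, 1.0]]
```

View pics/w1.png

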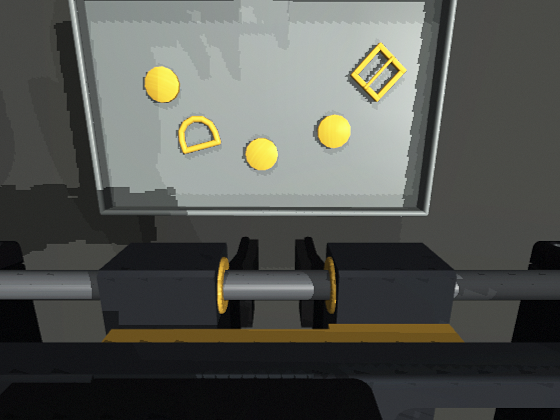

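The wrist view shows all three discs unobstructed: R2 (261,154), R3 (333,131) and R1 (162,84). They map to R2 (511,70), R3 (541.5,2.7) and R1 (564.5,169), agreeing with the fixed cameras within 3 mm. Next I descend behind R2.

Call:
move_arm(
  motion=[
    [[-2,7,-30],[0,0,0],-0.54],
    [[0,0,-40],[0,0,0],-0.54],
    [[0,0,-40],[0,0,0],-0.54],
    [[0,0,-25],[0,0,0],-0.54],
    [[0,0,-15],[0,0,0],-0.54],
    [[0,0,-10],[0,0,0],-0.54],
    [[0,0,0],[0,0,0],-0.54],
  ],
)

```text
clock: 2.45
eef_pos: [472.2, 56.0, 61.8]
tcp_rot: [-0.0, 0.998, 0.06, -0.001]
ft_force: [-0.6, 0.7, -0.1]
width: 20.0
finger_force: 0.0
```

Call:
move_arm(
  motion=[
    [[0,9,0],[0,0,0],-0.54],
    [[12,1.2,0],[0,0,0],-0.54],
    [[12,1.2,0],[0,0,0],-0.54],
    [[12,1.2,0],[0,0,0],-0.54],
    [[12,1.2,0],[0,0,0],-0.54],
    [[12,1.2,0],[0,0,0],-0.54],
    [[0,0,0],[0,0,0],-0.54],
  ],
)

```text
clock: 3.15
eef_pos: [534.3, 71.2, 62.5]
tcp_rot: [-0.0, 0.998, 0.06, 0.0]
ft_force: [-0.2, -0.7, -0.1]
width: 20.2
finger_force: 0.0
```

```bash
cat > look.py <<'E'
import sys
from station import env,viewer
from h import *
n=sys.argv[1]; cam=sys.argv[2] if len(sys.argv)>2 else "wrist"
c=viewer.read_camera(cam); cv2.imwrite(f"pics/{n}.png",c["img"][:,:,::-1]); np.savez(n+".npz",**c)
for b in blobs(c,150 if cam=="wrist" else 25):
    p=ray(c,b[:2],64)[0]
    if 440<p[0]<740 and -110<p[1]<260: print(np.round(b,2),p.round(1),dpt(c,b[:2]).round(1))
s=env.sense();print(s["joints"].round(2),s["eef_pos"].round(1),s["ft_force"].round(1),s["clock"])
E
python3 look.py w2
```

```text
[221.04 284.12 261.     1.  ] [514.8 100.1  64. ] [565.6  89.1 152.3]
[157.63 238.25 237.5    1.  ] [538.1 135.8  64. ] [538.7 135.3  65.3]
[407.47 238.03 337.     1.  ] [553.9   3.   64. ] [554.4   3.8  65.6]
[2.7683e+02 2.1441e+02 2.7095e+03 1.0000e+00] [558.8  74.   64. ] [559.9  74.1  67.6]
[9.1490e+01 1.8063e+02 3.1215e+03 1.0000e+00] [565.6 169.8  64. ] [566.5 167.8  67.6]
[4.9358e+02 1.6035e+02 5.3670e+03 5.2000e-01] [599.6 -30.5  64. ] [599.7 -28.3  67.1]
[ 0.31  0.36 -0.62  1.84  0.24  1.01 -1.85] [533.3  71.2  62.3] [-0.5  0.4 -0.1] 3.2
```

View pics/w2.png

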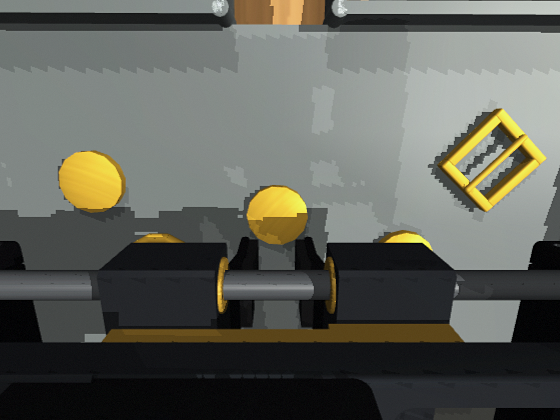

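The wrist view shows the disc cradled between the fingertips at (277,214), the gate post tops at (219,7) and (340,7), and the deck lip between about (236,24) and (326,24).

```bash
python3 - <<'E'
from h import *
c=dict(np.load("w2.npz"))
print(ray(c,[[219,7],[340,7]],76).round(1),ray(c,[[236,24],[326,24]],60).round(1), dpt(c,(219,7)),dpt(c,(281,40)))
E
```

```text
[[648.  108.5  76. ]
 [653.9  59.1  76. ]] [[646.4 103.3  60. ]
 [651.3  62.1  60. ]] [648.129922   108.58178487  75.66008278] [642.37483799  81.90665444  59.36897286]
```

Call:
move_arm(
  motion=[
    [[12,1.2,0],[0,0,0],-0.54],
    [[12,1.2,0],[0,0,0],-0.54],
    [[12,1.2,0],[0,0,0],-0.54],
    [[12,1.2,0],[0,0,0],-0.54],
    [[12,1.2,0],[0,0,0],-0.54],
    [[12,1.2,0],[0,0,0],-0.54],
    [[12,1.2,0],[0,0,0],-0.54],
    [[12,1.2,0],[0,0,0],-0.54],
  ],
)

```text
clock: 4.0
eef_pos: [628.6, 80.6, 62.4]
tcp_rot: [0.0, 0.998, 0.06, -0.0]
ft_force: [0.6, -0.7, 1.0]
width: 20.2
finger_force: 0.2
```

Call:
move_arm(
  motion=[
    [[3,0.3,0],[0,0,0],-0.54],
    [[0,0,0],[0,0,0],-0.54],
    [[0,0,0],[0,0,0],-0.54],
  ],
)

```text
clock: 4.3
eef_pos: [631.0, 80.9, 62.5]
tcp_rot: [0.0, 0.998, 0.06, -0.0]
ft_force: [0.4, 0.7, 0.2]
width: 19.6
finger_force: 0.0
```

```bash
python3 look.py w3; python3 look.py t3 scene; python3 - <<'E'
import cv2,numpy as np
a=cv2.imread("pics/w3.png")[:,100:460]; b=cv2.resize(cv2.imread("pics/t3.png")[160:300,220:380],None,fx=2.5,fy=3)
cv2.imwrite("pics/m3.png",np.hstack([a,b]))
E
```

```text
[3.1182e+02 3.3225e+02 5.9780e+03 1.0000e+00] [586.5  54.9  64. ] [656.2  75.8 159.3]
[332.54 284.64 170.     1.  ] [618.5  48.   64. ] [665.4  71.1 152.1]
[221.37 284.47 319.5    0.95] [611.3 109.6  64. ] [662.1  98.9 152. ]
[2.7658e+02 1.8912e+02 1.5860e+03 1.0000e+00] [668.9  85.5  64. ] [657.8  84.   12.7]
[ 0.23  0.55 -0.57  1.58  0.32  1.11 -1.87] [631.   80.9  62.5] [ 0.1 -0.3 -0.6] 4.35
[277.52 230.69  87.5    0.59] [599.7 -30.3  64. ] [599.8 -30.4  64.2]
[278.93 214.5   40.     1.  ] [ 5.415e+02 -1.000e-01  6.400e+01] [542.8  -0.6  66.3]
[ 0.23  0.55 -0.57  1.58  0.32  1.11 -1.87] [631.1  80.9  62.6] [ 0.3 -0.   0.3] 4.4
```

View pics/m3.png

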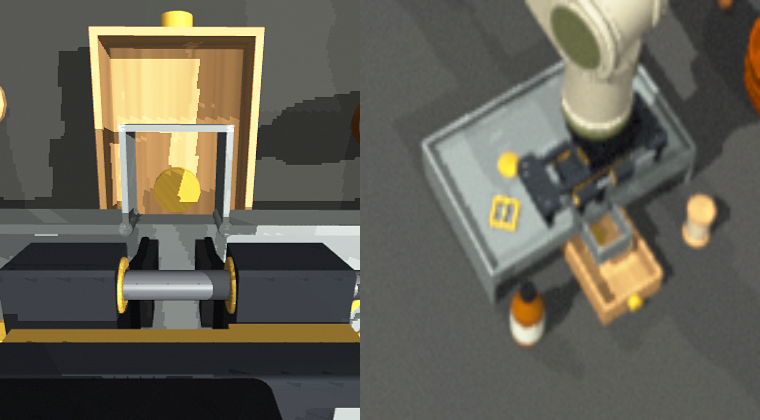

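The left panel shows the first rosette lying in the box at (177,189), with depth z≈13 at its top, so it is down. Now R3.

Call:
move_arm(
  motion=[
    [[-3,0,32],[0,0,0],-0.54],
    [[-18,-18,0],[0,0,0.13],-0.54],
    [[-18,-18,0],[0,0,0.13],-0.54],
    [[-18,-18,0],[0,0,0.13],-0.54],
    [[-18,-18,0],[0,0,0.13],-0.54],
    [[-19,-18,0],[0,0,0.13],-0.54],
    [[-19,-18,0],[0,0,0.13],-0.54],
    [[0,0,0],[0,0,0],-0.54],
  ],
)

```text
clock: 5.2
eef_pos: [516.3, -30.2, 94.3]
tcp_rot: [0.001, 0.9, 0.435, -0.001]
ft_force: [-0.6, 0.2, -0.8]
width: 20.3
finger_force: 0.0
```

Call:
move_arm(
  motion=[
    [[0,0,-16],[0,0,0],-0.54],
    [[0,0,-16],[0,0,0],-0.54],
    [[7.5,9.4,0],[0,0,0],-0.54],
    [[7.5,9.4,0],[0,0,0],-0.54],
    [[7.5,9.4,0],[0,0,0],-0.54],
    [[7.5,9.4,0],[0,0,0],-0.54],
    [[0,0,0],[0,0,0],-0.54],
  ],
)

```text
clock: 5.9
eef_pos: [549.4, 13.1, 62.3]
tcp_rot: [-0.001, 0.9, 0.436, 0.0]
ft_force: [-0.1, -0.2, -0.9]
width: 20.4
finger_force: 0.0
```

```bash
python3 look.py w4
```

```text
[3.0121e+02 3.3364e+02 4.2530e+03 9.6000e-01] [531.1 -33.9  64. ] [569.3  28.4 159.9]
[219.9  285.61 150.     1.  ] [514.4  19.2  64. ] [558.9  47.4 152.5]
[399.   235.89 767.     1.  ] [608.7 -17.9  64. ] [608.6 -16.7  66.2]
[2.7646e+02 2.1486e+02 2.7300e+03 1.0000e+00] [564.8  32.   64. ] [565.5  32.9  67.9]
[7.4800e+01 1.0469e+02 4.9465e+03 5.5000e-01] [523.4 135.   64. ] [521.5 136.7  59.8]
[356.87  20.87 237.     1.  ] [649.5  80.8  64. ] [667.4  84.3  11.3]
[ 86.71   7.43 806.     1.  ] [558.5 159.7  64. ] [559.  158.6  66. ]
[ 0.51  0.41 -0.73  1.81  0.31  1.04 -1.01] [548.9  12.   62.3] [ 1.   0.3 -0.6] 5.95
```

Call:
move_arm(
  motion=[
    [[7.3,9.1,0],[0,0,0],-0.54],
    [[7.3,9.1,0],[0,0,0],-0.54],
    [[7.3,9.1,0],[0,0,0],-0.54],
    [[7.3,9.1,0],[0,0,0],-0.54],
    [[7.3,9.1,0],[0,0,0],-0.54],
    [[0,0,0],[0,0,0],-0.54],
    [[-4,-5,0],[0,0,0],-0.54],
  ],
)

```text
clock: 6.65
eef_pos: [581.2, 52.0, 62.5]
tcp_rot: [-0.0, 0.9, 0.436, 0.0]
ft_force: [-0.2, -0.1, -0.8]
width: 19.9
finger_force: 0.0
```

Call:
move_arm(
  motion=[
    [[-3,3,0],[0,0,-0.13],-0.54],
    [[-3,3,0],[0,0,-0.13],-0.54],
    [[-2,3.5,0],[0,0,-0.13],-0.54],
    [[-2,4,0],[0,0,-0.13],-0.54],
    [[-1,4,0],[0,0,-0.13],-0.54],
    [[-1,4,0],[0,0,-0.13],-0.54],
    [[0,0,0],[0,0,0],-0.54],
  ],
)

```text
clock: 7.35
eef_pos: [568.6, 72.1, 62.7]
tcp_rot: [0.0, 0.998, 0.059, -0.0]
ft_force: [-0.6, -0.4, 0.4]
width: 20.0
finger_force: 0.0
```

```bash
python3 look.py w5
```

```text
[221.24 284.64 305.     1.  ] [548.8 100.9  64. ] [599.7  90.  152.2]
[9.2170e+01 2.4211e+02 2.2765e+03 1.0000e+00] [566.2 171.6  64. ] [567.9 169.5  67.6]
[4.7523e+02 2.2496e+02 4.5555e+03 5.4000e-01] [599.3 -30.4  64. ] [598.4 -32.9  60.3]
[2.7553e+02 1.9867e+02 2.8105e+03 1.0000e+00] [601.4  76.5  64. ] [602.4  76.6  68. ]
[2.7519e+02 8.7510e+01 1.2640e+03 1.0000e+00] [655.2  82.9  64. ] [659.7  83.5  11.3]
[ 0.28  0.43 -0.59  1.75  0.27  1.04 -1.85] [568.8  71.9  62.7] [ 0.6 -0.4 -0.1] 7.4
```

Call:
move_arm(
  motion=[
    [[10.4,1.5,0],[0,0,0],-0.54],
    [[10.4,1.5,0],[0,0,0],-0.54],
    [[10.4,1.5,0],[0,0,0],-0.54],
    [[10.4,1.5,0],[0,0,0],-0.54],
    [[10.4,1.5,0],[0,0,0],-0.54],
    [[10.4,1.5,0],[0,0,0],-0.54],
    [[0,0,0],[0,0,0],-0.54],
    [[0,0,0],[0,0,0],-0.54],
  ],
)

```text
clock: 8.2
eef_pos: [631.5, 81.8, 62.3]
tcp_rot: [-0.0, 0.998, 0.06, -0.0]
ft_force: [-0.3, -0.8, -0.4]
width: 20.0
finger_force: 0.0
```

```bash
python3 look.py w6
```

```text
[3.1438e+02 3.3218e+02 5.9435e+03 1.0000e+00] [587.4  54.3  64. ] [656.8  76.  159. ]
[332.6  285.06 172.5    1.  ] [618.9  48.8  64. ] [665.8  71.9 152. ]
[221.49 285.   330.     0.97] [611.6 110.3  64. ] [662.3  99.7 151.5]
[2.7593e+02 1.7240e+02 3.1920e+03 1.0000e+00] [678.   87.6  64. ] [670.2  86.7  16.3]
[ 0.22  0.55 -0.56  1.58  0.31  1.11 -1.86] [631.3  81.7  62.4] [-0.5  0.5 -0.6] 8.25
```

View pics/w6.png

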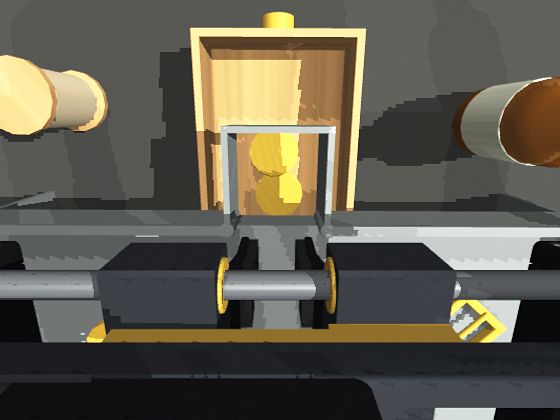

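Two rosettes are in the box, at px (273,155) and (279,193). Now R1, pushed with the opposite face at tool yaw of about 111°.

Call:
move_arm(
  motion=[
    [[-3,0,32],[0,0,0],-0.54],
    [[-5.5,8.7,0],[0,0,0.13],-0.54],
    [[-5.5,8.7,0],[0,0,0.13],-0.54],
    [[-5.5,8.7,0],[0,0,0.13],-0.54],
    [[-5.5,8.7,0],[0,0,0.13],-0.54],
    [[-5.5,8.7,0],[0,0,0.13],-0.54],
    [[-5.5,8.7,0],[0,0,0.13],-0.54],
    [[-5.5,8.7,0],[0,0,0.13],-0.54],
  ],
)

```text
clock: 9.05
eef_pos: [589.5, 142.6, 94.7]
tcp_rot: [0.0, 0.869, 0.495, -0.0]
ft_force: [0.9, -0.3, 0.0]
width: 19.9
finger_force: 0.0
```

Call:
move_arm(
  motion=[
    [[-5.5,8.7,0],[0,0,0.13],-0.54],
    [[-5.5,8.7,0],[0,0,0.13],-0.54],
    [[-5.5,8.7,0],[0,0,0.13],-0.54],
    [[-5.5,8.7,0],[0,0,0.13],-0.54],
    [[-5.5,8.7,0],[0,0,0.13],-0.54],
    [[-5.5,8.7,0],[0,0,0.13],-0.54],
    [[-5.5,8.7,0],[0,0,0.13],-0.54],
    [[0,0,0],[0,0,0],-0.54],
  ],
)

```text
clock: 9.85
eef_pos: [550.4, 204.5, 94.7]
tcp_rot: [-0.0, 0.564, 0.826, 0.0]
ft_force: [-0.2, 0.2, 0.1]
width: 19.8
finger_force: 0.0
```

```bash
python3 look.py w7; python3 look.py t7 top
```

```text
[2.9937e+02 3.3418e+02 4.5845e+03 9.9000e-01] [592.7 141.8  64. ] [547.4 228.7 192. ]
[276.45 302.67 192.     0.67] [568.6 159.3  64. ] [568.  160.9  66.6]
[332.58 286.16 182.     1.  ] [599.2 184.7  64. ] [552.3 239.7 184.8]
[220.91 281.39 235.5    1.  ] [528.2 160.9  64. ] [525.9 230.7 184.6]
[ 0.32  0.54 -0.97  1.67  0.48  1.18 -0.4 ] [551.1 203.6  94.6] [-0.1 -0.   0.8] 9.9
[294.5  186.16 164.     0.51] [596.5 -30.   64. ] [597.1 -30.   61.8]
[252.9  159.08  83.5    1.  ] [665.1  84.7  64. ] [680.2  88.3  14.9]
[ 0.32  0.54 -0.97  1.67  0.48  1.18 -0.4 ] [551.6 202.9  94.6] [ 0.7 -0.6 -0.3] 9.95
```

Call:
move_arm(
  motion=[
    [[0,0,-16],[0,0,0],-0.54],
    [[0,0,-16],[0,0,0],-0.54],
    [[4.1,-10.4,0],[0,0,0],-0.54],
    [[4.1,-10.4,0],[0,0,0],-0.54],
    [[4.1,-10.4,0],[0,0,0],-0.54],
    [[4.1,-10.4,0],[0,0,0],-0.54],
    [[4.1,-10.4,0],[0,0,0],-0.54],
    [[4.1,-10.4,0],[0,0,0],-0.54],
  ],
)

```text
clock: 10.75
eef_pos: [576.5, 139.8, 62.5]
tcp_rot: [0.0, 0.566, 0.825, -0.0]
ft_force: [-0.6, -0.8, 0.0]
width: 19.9
finger_force: 0.1
```

```bash
python3 look.py w8; python3 look.py t8 top; python3 look.py s8 scene
```

```text
[275.98 307.23 613.5    1.  ] [588.  110.6  64. ] [587.2 112.8  67.7]
[220.88 280.23 176.5    1.  ] [553.3 115.6  64. ] [552.  166.2 151.8]
[1.7568e+02 2.1526e+02 1.2415e+03 1.0000e+00] [519.2 143.   64. ] [518.4 141.2  59.7]
[ 0.4   0.59 -0.93  1.68  0.51  1.13 -0.3 ] [577.4 137.5  62.3] [ 1.6 -1.7 -0.7] 10.8
[294.5  186.16 164.     0.49] [596.5 -30.   64. ] [597.  -30.   62.3]
[ 0.4   0.59 -0.93  1.68  0.51  1.13 -0.3 ] [577.  138.6  62.4] [ 0.   0.4 -0.1] 10.85
[321.36 248.32  36.5    1.  ] [720.7  77.   64. ] [696.4  93.5   8.6]
[277.47 230.73  88.5    0.6 ] [599.8 -30.5  64. ] [600.3 -30.7  64.9]
[314.39 212.91  50.     1.  ] [585.4 116.7  64. ] [586.7 115.9  66.3]
[ 0.4   0.58 -0.93  1.68  0.51  1.13 -0.3 ] [576.5 139.9  62.5] [-0.8  0.1  0.1] 10.9
```

Call:
move_arm(
  motion=[
    [[4,-9.7,0],[0,0,0],-0.54],
    [[4,-9.7,0],[0,0,0],-0.54],
    [[4,-9.7,0],[0,0,0],-0.54],
    [[4,-9.7,0],[0,0,0],-0.54],
    [[0,0,0],[0,0,0],-0.54],
    [[-4,10,0],[0,0,0],-0.54],
    [[0,0,16],[0,0,0],-0.54],
    [[0,0,16],[0,0,0],-0.54],
  ],
)

```text
clock: 11.7
eef_pos: [587.6, 113.6, 96.0]
tcp_rot: [-0.0, 0.564, 0.825, 0.0]
ft_force: [0.1, -0.4, 0.4]
width: 19.9
finger_force: 0.0
```

Call:
move_arm(
  motion=[
    [[-2,-3,0],[0,0,-0.13],-0.54],
    [[-2,-3,0],[0,0,-0.13],-0.54],
    [[-2,-3,0],[0,0,-0.13],-0.54],
    [[-2,-3,0],[0,0,-0.13],-0.54],
    [[-2,-3,0],[0,0,-0.13],-0.54],
    [[-2,-3,0],[0,0,-0.13],-0.54],
    [[-2,-3,0],[0,0,-0.13],-0.54],
  ],
)

```text
clock: 12.4
eef_pos: [574.5, 91.7, 96.4]
tcp_rot: [0.0, 0.871, 0.49, 0.001]
ft_force: [0.3, 0.6, 0.4]
width: 19.7
finger_force: 0.0
```

Call:
move_arm(
  motion=[
    [[-1,-3,0],[0,0,-0.13],-0.54],
    [[-1,-3,0],[0,0,-0.13],-0.54],
    [[-1,-3,0],[0,0,-0.13],-0.54],
    [[-1,-3,0],[0,0,-0.13],-0.54],
    [[-1,-3,0],[0,0,-0.13],-0.54],
    [[-1,-3,0],[0,0,-0.13],-0.54],
    [[-1,-3,0],[0,0,-0.13],-0.54],
    [[0,0,0],[0,0,0],-0.54],
  ],
)

```text
clock: 13.2
eef_pos: [567.6, 70.4, 96.2]
tcp_rot: [0.0, 0.998, 0.059, 0.001]
ft_force: [-0.4, 0.2, -0.9]
width: 20.0
finger_force: 0.0
```

```bash
python3 look.py w9
```

```text
[221.16 284.74 293.     1.  ] [528.4 103.4  64. ] [598.6  88.3 186.2]
[4.4080e+02 2.0622e+02 3.2585e+03 5.4000e-01] [599.3 -30.2  64. ] [599.8 -28.8  66.5]
[2.6918e+02 1.8243e+02 1.9880e+03 1.0000e+00] [601.9  78.9  64. ] [602.7  78.9  68. ]
[273.12  90.57 912.5    1.  ] [655.4  82.6  64. ] [659.5  83.4  11.7]
[2.6764e+02 5.1670e+01 1.5495e+03 1.0000e+00] [675.3  87.9  64. ] [684.6  90.2  12.8]
[ 0.31  0.39 -0.62  1.73  0.25  1.1  -1.84] [567.6  70.6  96. ] [ 0.5 -0.2 -0.2] 13.25
```

Call:
move_arm(
  motion=[
    [[-2,4,-16],[0,0,0],-0.54],
    [[0,0,-17.5],[0,0,0],-0.54],
    [[10,1,0],[0,0,0],-0.54],
    [[10,1,0],[0,0,0],-0.54],
    [[10,1,0],[0,0,0],-0.54],
    [[10,1,0],[0,0,0],-0.54],
    [[10,1,0],[0,0,0],-0.54],
    [[10,1,0],[0,0,0],-0.54],
  ],
)

```text
clock: 14.05
eef_pos: [626.0, 80.3, 61.1]
tcp_rot: [-0.0, 0.998, 0.06, 0.0]
ft_force: [-1.3, 0.1, -0.3]
width: 19.8
finger_force: 0.3
```

Call:
move_arm(
  motion=[
    [[5,0.6,0],[0,0,0],-0.54],
    [[0,0,0],[0,0,0],-0.54],
    [[0,0,0],[0,0,0],-0.54],
  ],
)

```text
clock: 14.35
eef_pos: [630.0, 80.9, 61.0]
tcp_rot: [-0.0, 0.998, 0.06, -0.0]
ft_force: [-0.0, 0.8, 0.3]
width: 19.9
finger_force: 0.0
```

```bash
python3 look.py w10
```

```text
[3.2517e+02 3.3213e+02 5.7000e+03 1.0000e+00] [587.6  47.5  64. ] [655.6  72.6 157.9]
[332.54 284.85 171.5    1.  ] [618.1  48.3  64. ] [664.5  71.1 151. ]
[221.58 285.52 342.5    0.96] [610.5 109.2  64. ] [660.6  98.7 150.3]
[2.7485e+02 1.7008e+02 3.3805e+03 1.0000e+00] [677.8  87.4  64. ] [670.7  86.7  19.1]
[ 0.23  0.55 -0.58  1.58  0.33  1.11 -1.87] [629.8  80.8  61. ] [1.  0.7 0.5] 14.4
```

View pics/w10.png

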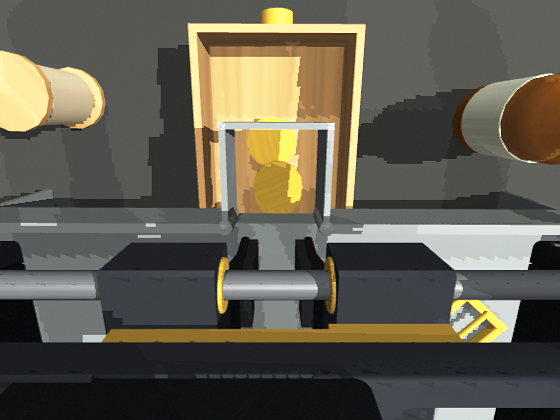

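The third disc appears stacked on the first, at (278,187) with top z≈19, and the deck in the gate is empty. I'll lift clear and verify.

Call:
move_arm(
  motion=[
    [[-2,0,30],[0,0,0],-0.54],
    [[-10,-2,40],[0,0,0],-0.54],
    [[-20,-4,40],[0,0,0],-0.54],
    [[-30,-5,30],[0,0,0],-0.54],
    [[-40,-5,0],[0,0,0],-0.54],
    [[-40,-5,0],[0,0,0],-0.54],
    [[0,0,0],[0,0,0],-0.54],
  ],
)

```text
clock: 15.1
eef_pos: [483.9, 59.0, 201.0]
tcp_rot: [0.002, 0.998, 0.06, -0.001]
ft_force: [-0.6, 0.1, 0.0]
width: 20.0
finger_force: 0.0
```

```bash
python3 look.py w11; python3 look.py t11 top; python3 - <<'E'
import cv2,numpy as np
a=cv2.imread("pics/w11.png")[:240]; b=cv2.resize(cv2.imread("pics/t11.png")[110:250,170:340],(560,350))
cv2.imwrite("pics/m11.png",np.vstack([a,b]))
E
```

```text
[1.9961e+02 1.4658e+02 1.2600e+03 5.6000e-01] [523.1 134.2  64. ] [522.6 135.1  59.7]
[3.9226e+02 8.1030e+01 1.8325e+03 5.3000e-01] [599.5 -30.2  64. ] [599.1 -29.3  66.7]
[ 0.42  0.09 -0.67  1.81  0.06  1.26 -1.71] [486.3  59.  201.5] [ 1.4 -0.   0.1] 15.15
[295.42 183.54  34.     1.  ] [603.8 -32.1  64. ] [604.5 -32.1  61.5]
[ 0.42  0.1  -0.67  1.81  0.07  1.26 -1.71] [487.7  59.2 201.6] [ 0.6 -0.5  0.6] 15.2
```

View pics/m11.png

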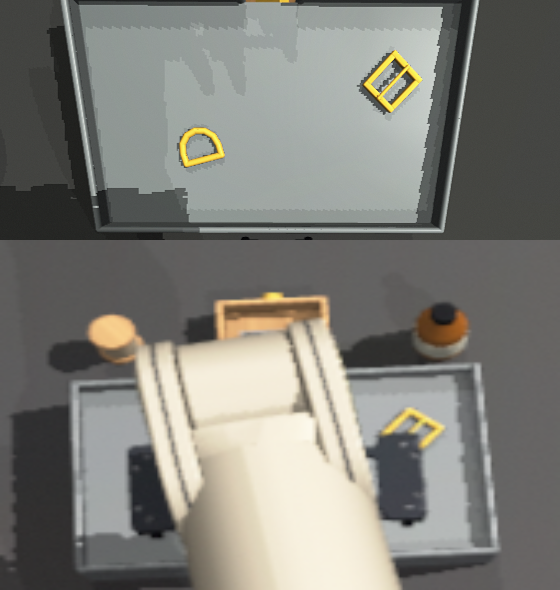

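The tray now holds only the dee (200,147) and the buckle (392,81), both unmoved. All three rosettes dropped through the chute, and the arm is clear.

```bash
python3 -c "
from station import ticket
print(ticket.close_job())"
```

```text
the job is handed in; nothing more can be done
None
```

All three rosettes were slid through the gate one at a time and dropped into the kit box; the buckle and dee ring stayed on the tray untouched, and I handed the job in at about 15 s of robot time (no verdict came back).

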